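Set up the glue-up of a collar on a cap disc

TASK

Set up the glue job on the bench: lay the grey disc centred on the white ring mark of the blue mat, set the black collar squarely centred on top of the disc, and then stand the cream tin upright, centred on top of the collar, as the weight. Stand the blue-capped glue bottle upright on the bench exactly midway between the centre of the blue mat and the centre of the wooden screw box, and lay the orange sanding block centred on the teal abrasive sheet with its long sides parallel to the sheet's long sides. Leave the red-capped bottle and the pot of brushes standing where they are, and let go of everything.

Things in the scene. Friction and masses are not known exactly. Their poses are not given: they have to be found in the camera images.
- disc: loose grey flat disc (cap of a prop), diameter 64 mm, 14 mm thick, lying flat, a small dark spot on its top; origin at the centre of its underside, z up; 80 g
- collar: loose black plastic collar (short tube open at both ends), outer diameter 66 mm, inner 54 mm, 35 mm high, axis upright; origin at the centre of its lower rim on the axis, z up; 70 g
- tin: loose closed square tin, cream with a sage green lid and a yellow label, 62 x 62 mm and 80 mm high, straight sides; origin at the centre of its underside, x and y square to its sides, z up; about 280 g
- glue: loose glue bottle with a blue cap and blue band, standing: white round body diameter 38 mm and 85 mm high, above it a conical cap to 115 mm in all; origin at the centre of its underside, z up; about 60 g
- sander: loose orange sanding block with a black sole, 70 mm long (its x), 40 mm wide (its y), 28 mm high, lying on its sole; origin at the centre of its underside, z up; 90 g
- mat: fixed light blue square mat lying on the bench, 130 x 130 mm, 3 mm thick, with a white ring mark of diameter 84 mm and a small white cross at its centre; origin at the centre of its underside, at bench height
- screw_box: fixed open wooden box of screws with two compartments, 100 mm (its x) x 80 mm (its y), 40 mm high, always 240 mm from the mat centre to centre, to its left or its right; origin at the centre of its underside
- abrasive: fixed teal abrasive sheet, 100 mm long (its x) x 70 mm wide (its y), 2 mm thick, flat on the bench on the side of the mat away from the screw box; origin at the centre of its underside
- red_glue: bystander: glue bottle of the same size as the other (diameter 38 mm, 115 mm high) with a red cap and red band, standing loose beyond the mat; to be left alone; origin at the centre of its underside
- brush_pot: bystander: white pot, diameter 68 mm, 75 mm high, with brush handles up to 155 mm, standing loose beyond the mat; to be left alone; origin at the centre of its underside

How it is judged:
On the way, in this order (a step that is already met when the one before it is completed fails the run):
1. the grey disc lies on the ring mark of the mat (horizontal distance between disc and mat below 0.012 m and z of disc in the frame of mat below 0.007 m and angle between disc's own z axis and vertical below 0.1 rad), for 0.2 s.
2. the black collar stands on the disc (horizontal distance between collar and disc below 0.01 m and z of collar in the frame of disc between 0.01 and 0.018 m and angle between collar's own z axis and vertical below 0.1 rad), for 0.2 s.
3. the tin stands on the collar (horizontal distance between tin and collar below 0.012 m and z of tin in the frame of collar between 0.031 and 0.039 m and angle between tin's own z axis and vertical below 0.1 rad), for 0.2 s.
At the end, for the whole second after the job is handed in: Disc on the mat within 12 mm of its centre, collar on disc within 10 mm, tin on collar within 12 mm; blue-capped bottle upright on the bench within 15 mm of the midpoint of mat and screw box; block on the teal sheet within 12 mm and 0.2 rad; all upright, released, at rest (all of step 1 and all of step 2 and all of step 3 and x of glue in the frame of mat between -0.015 and 0.015 m and angle between each of glue, sander's own z axis and vertical below 0.1 rad and height (world z) of glue below 0.006 m and ((y of glue in the frame of mat between 0.105 and 0.135 m and y of screw_box in the frame of mat above 0 m) or (y of glue in the frame of mat between -0.135 and -0.105 m and y of screw_box in the frame of mat below 0 m)) and horizontal distance between sander and abrasive below 0.012 m and angle between the x axis of sander and the x axis of abrasive, either way round below 0.2 rad and z of sander in the frame of abrasive below 0.006 m and linear speed of each of disc, collar, tin, glue, sander below 0.02 m/s); the robot touches nothing.
It fails at once if the red-capped bottle is moved by more than 30 mm or tipped (distance of red_glue from where it was at the start of the episode above 0.03 m or angle between red_glue's own z axis and vertical above 0.4 rad).
It fails at once if the pot of brushes is moved by more than 30 mm or tipped (distance of brush_pot from where it was at the start of the episode above 0.03 m or angle between brush_pot's own z axis and vertical above 0.4 rad).
It also fails if it takes over 112 s, if anything falls off the work surface, if the arm or the gripper's body presses on something with over 40 N, if the wrist force passes 120 N, or if a joint passes its speed limit or range.

ROBOT

A 6-joint arm with a two-finger parallel gripper is mounted at the origin on the work surface. World frame = base frame: x ahead of the robot, y to its left, z up, the work surface at z = 0. Lengths are in m, angles in rad, forces in N, time in s.
With the tool pointing down it reaches from about 0.35 to 0.85 m from the base axis. Payload 8.1 kg.
Tool frame: the origin (TCP) lies on the mounting face of the last link; the fingertips stand 186 mm ahead of it and the grasp point (between the pads) lies 167 mm ahead of it (robot.finger_overhang is the distance from the TCP to the fingertips, in m); z points along the fingers, y is the line along which they close (so a half turn about z gives the same grasp; the last joint's range is limited). The gripper opens to 93 mm and grips with 3 to 60 N. Pads are 15 mm wide; open, the fingers measure 128 mm over their backs; the gripper's body (75 mm by 188 mm) begins 65 mm behind the grasp point.
Start: joints at [-1.256, 0.13, 1.488, -0, 1.523, -0.085], TCP at [0.234, -0.553, 0.405] pointing down, gripper open.
Joint ranges: [-2.96, 2.96], [-0.89, 2.26], [0.02, 2.5], [-1.34, 4.48], [0, 2.73], [-2.66, 2.66]. Speed limits (rad/s): [2.39, 2.39, 2.79, 3.14, 3.14, 3.14].

INTERFACE

Orientations are given as a rotation vector (axis times angle).
In Python, from plant import readout, read_camera, get_calibration, job, robot gives the robot as it stands.
- The arm moves only by the shell command python3 -m handwheel 'ROWS' [FORCE]. ROWS is JSON, a list of rows, each a list of 5 numbers: the shift along the world's x, y, z in cm, then the turn about the world's z in rad, then the closure, from 0 (fully open) to 1 (shut). In form: [[tx, ty, tz, spin, gripper], ...]. A call has 1 to 10 rows; each row shifts and turns the commanded pose from where the row before left it; what a row does not reach is not made up. A row lasts 1/8 s, in which the tool goes at most 62.5 mm and 10.7 degrees, less where a joint would pass 70% of its speed; a pose out of reach is approached as far as the arm can. A call is refused whole if a number of a shift passes 6.25 or a number of a turn 0.188, either way. A call with a gripper value outside its range is refused whole. The fingers move at their own pace and stop on an object; FORCE is the grip in N (left out, the last holds). Time passes only in rows, so rows that do not move let the fingers close. It gives the time, the measured TCP pose, the force, the opening and the grip force at its end, in the units of the state.
- readout.read_state(): the state, without advancing time (a new reading comes with each control period).
- read_camera(name): name is "side" or "top" or "wrist"; returns the picture (384x512x3 uint8, red, green, blue); there is no depth.
- get_calibration(name): a dict with "fovy" (degrees; the focal length in pixels is half the picture's height over the tangent of half this angle, whatever the lens; pixels are square), "cx", "cy" (the principal point, pixels), "pose" (4x4, takes a point from camera to world coordinates). Camera axes: x right, y down, z forward; pixel columns grow to the right and rows downward; lengths in m; the calibration is good to about 2 mm. The wrist camera is an equidistant fisheye: a pixel r from the principal point sees the ray r / f radians off the axis. A picture is of the moment at which its call begins: read the wrist's pose just before it. get_calibration takes no time and is no camera call; for the wrist camera it gives the pose at the moment of the call.
- job.close_job(): hands the job in; it is judged then, once.
The state is a dict: "t": time; "q": joint angles; "dq": joint speeds; "joint_torque": joint torques, N m; "tool_pos": TCP position; "orientation": TCP orientation; "force": force on the tool from outside, world axes, zero at the start; "wrist_torque": the same for the moment, N m; "opening": finger opening in m; "gripper_force": force on a finger pad.
Only numpy, scipy, OpenCV 4.12 (cv2) and the standard library are available. Lean on these libraries where they do the work, as an engineer would, in place of code of your own. Each camera call takes 0.05 s, during which the arm holds its last target. There are 200 camera calls.

## Working session

There is one attempt and no reset: what is moved stays moved. The work goes in short steps, Python scripts to look and compute and a shell command to move; the robot and the scene stay as the last step left them, time stands still between calls to the robot, and variables do not carry over. Pictures are saved under pics/ and viewed, at most 14 in all, crops included, and the job is handed in when it is done.

```bash
mkdir -p pics; ls
cat > h.py <<'E'
import numpy as np, cv2
from plant import readout, read_camera, get_calibration, job, robot
def cal(n):
    c=get_calibration(n); f=192/np.tan(np.radians(c['fovy'])/2); return f,c['cx'],c['cy'],np.array(c['pose'])
def ray(n,px,c=None):
    f,cx,cy,T=c or cal(n); p=np.atleast_2d(np.array(px,float))
    d=np.c_[(p[:,0]-cx)/f,(p[:,1]-cy)/f,np.ones(len(p))]
    if n=='wrist':
        r=np.hypot(d[:,0],d[:,1])+1e-12; d=np.c_[d[:,0]/r*np.sin(r),d[:,1]/r*np.sin(r),np.cos(r)]
    return T[:3,3], d@T[:3,:3].T
def plane(n,px,z,c=None):
    o,d=ray(n,px,c); return o+d*((z-o[2])/d[:,2])[:,None]
E
python3 - <<'E'
from h import *
for n in ("top","side","wrist"):
    print(n,[np.round(x,3) for x in cal(n)])
    im=read_camera(n); np.save(f'pics/{n}0.npy',im); cv2.imwrite(f'pics/{n}0.png',cv2.resize(im[:,:,::-1],(800,600)))
print(readout.read_state())
E
```

```text
pics
top [np.float64(387.329), np.float64(255.045), np.float64(194.696), array([[-0.02 , -0.999,  0.042,  0.5  ],
       [-1.   ,  0.021,  0.005, -0.009],
       [-0.006, -0.042, -0.999,  0.991],
       [ 0.   ,  0.   ,  0.   ,  1.   ]])]
side [np.float64(401.455), np.float64(249.365), np.float64(192.735), array([[-0.936, -0.262,  0.234,  0.346],
       [-0.351,  0.693, -0.63 ,  0.61 ],
       [ 0.003, -0.672, -0.741,  0.758],
       [ 0.   ,  0.   ,  0.   ,  1.   ]])]
wrist [np.float64(297.319), np.float64(252.201), np.float64(190.959), array([[ 0.389, -0.878, -0.28 ,  0.311],
       [-0.921, -0.371, -0.117, -0.52 ],
       [-0.001,  0.303, -0.953,  0.385],
       [ 0.   ,  0.   ,  0.   ,  1.   ]])]
{'t': 0.15, 'q': array([-1.25637595e+00,  1.30980561e-01,  1.48900430e+00,  2.17481236e-05,
        1.52298115e+00, -8.54212849e-02]), 'dq': array([ 0.00079605, -0.0018587 , -0.00360621,  0.00203146,  0.00063365,
        0.00031343]), 'joint_torque': array([ 7.97813827e-04, -5.60476899e+01, -4.92334485e+01,  7.69685372e-02,
        3.06158548e-02, -7.24461711e-05]), 'tool_pos': array([ 0.23352505, -0.55251109,  0.40394613]), 'orientation': array([-3.07768006e+00, -6.23621284e-01,  2.12476255e-04]), 'force': array([ 0.07847334,  0.25092219, -0.71829713]), 'wrist_torque': array([-0.0209551 , -0.02297104, -0.03121237]), 'gripper_force': 0.0, 'opening': 0.09316794758540925}
```

View pics/top0.png

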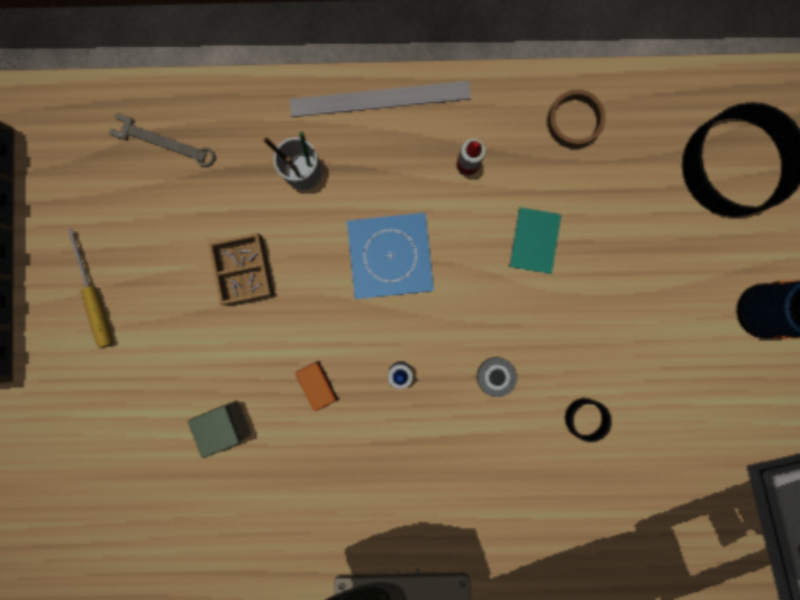

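View pics/side0.png

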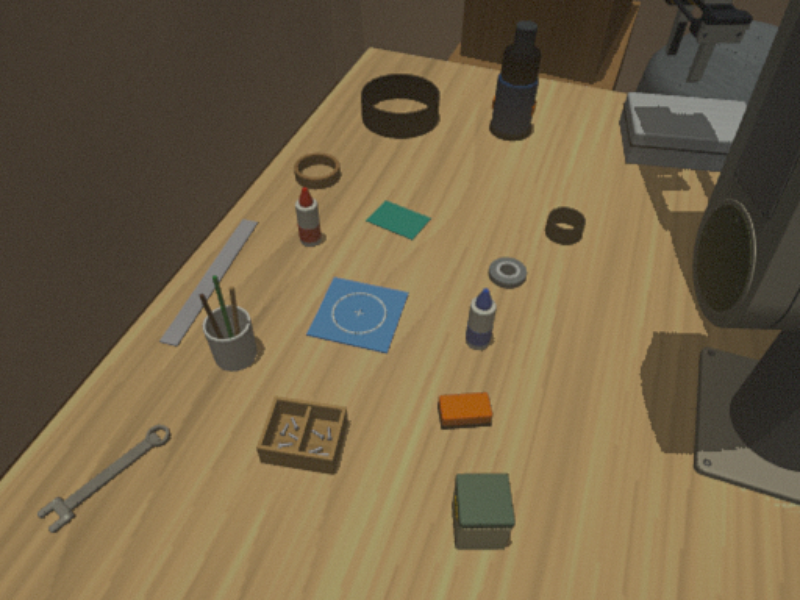

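The top view (800x600) shows the mat at (390,255), box (241,269), sheet (536,240), disc (497,377), collar (588,420), tin lid (214,430), blue bottle (400,376) and sander (316,386). The side view agrees with this, and the bystanders stand beyond the mat.

```bash
cat >> h.py <<'E'
def blob(im,lo,hi,near,R=40):
    hsv=cv2.cvtColor(im,cv2.COLOR_RGB2HSV); m=cv2.inRange(hsv,np.array(lo),np.array(hi))
    w=np.zeros_like(m); cv2.circle(w,tuple(int(v) for v in near),R,255,-1); m&=w
    m=cv2.morphologyEx(m,cv2.MORPH_CLOSE,np.ones((3,3)))
    c,_=cv2.findContours(m,cv2.RETR_EXTERNAL,cv2.CHAIN_APPROX_NONE); return max(c,key=cv2.contourArea)[:,0,:].astype(float)
def rect(P):
    (c,s,a)=cv2.minAreaRect(P[:,:2].astype(np.float32)*1000); 
    if s[0]<s[1]: s=s[::-1]; a+=90
    return np.round(np.array(c)/1000,4),np.round(s,1),round((a+90)%180-90,1)
E
python3 - <<'E'
from h import *
im=np.load('pics/top0.npy'); hsv=cv2.cvtColor(im,cv2.COLOR_RGB2HSV)
k=.64
for n,p in dict(mat=(365,230),sheet=(536,240),discrim=(497,362),discmid=(497,377),collarwall=(568,420),lid=(210,430),tinside=(240,425),cap=(400,376),body=(400,366),sander=(316,386),boxrim=(213,270),wood=(450,450)).items():
    print(n,hsv[int(p[1]*k),int(p[0]*k)])
def sh(n,lo,hi,near,z,R=40):
    b=blob(im,lo,hi,(near[0]*k,near[1]*k),R); P=plane('top',b,z); c,r=cv2.minEnclosingCircle(P[:,:2].astype(np.float32)*1000)
    print(n,'rect',rect(P),'circ',np.round(c,1),round(r*2,1),'area-eqdiam',round(2000*np.sqrt(cv2.contourArea(P[:,:2].astype(np.float32))/np.pi),1))
sh('mat',(95,90,60),(115,255,255),(390,255),.003)
sh('sheet',(75,100,40),(94,255,255),(536,240),.002)
sh('sander',(3,180,80),(11,255,255),(316,386),.028,30)
sh('lid',(35,15,60),(90,130,255),(210,430),.08,32)
sh('disc',(0,0,70),(180,60,255),(497,377),.014,22)
sh('collar',(0,0,0),(180,255,45),(588,420),.035,25)
sh('glue',(90,0,40),(140,255,255),(400,376),.085,16)
cv2.imwrite('pics/crop.png',cv2.resize(im[215:305,110:410,::-1],(800,240),interpolation=cv2.INTER_CUBIC))
E
```

```text
mat [103 123 151]
sheet [ 83 173 103]
discrim [80  9 87]
discmid [90 12 43]
collarwall [ 90 255   1]
lid [49 47 93]
tinside [22 83 34]
cap [111 208  70]
body [ 75   3 147]
sander [ 13 189 146]
boxrim [ 17 118 140]
wood [ 17 109 147]
mat rect (array([0.6229, 0.0082]), array([127.3, 127.3]), 4.9) circ [622.6   8.1] 175.3 area-eqdiam 140.7
sheet rect (array([ 0.643 , -0.2301]), array([98.2, 67.7]), -11.2) circ [ 643.  -230.5] 116.0 area-eqdiam 89.2
sander rect (array([0.4215, 0.1153]), array([65.4,  6.5]), 28.7) circ [420.4 117.3] 65.4 area-eqdiam 10.3
lid rect (array([0.3543, 0.2767]), array([59.3, 58.2]), 20.6) circ [354.3 276. ] 79.9 area-eqdiam 63.7
disc rect (array([ 0.4226, -0.1596]), array([61.8, 60.4]), 43.7) circ [ 422. -159.] 62.9 area-eqdiam 60.5
collar rect (array([ 0.355, -0.297]), array([68.5, 62.5]), 43.6) circ [ 353.6 -296.5] 71.0 area-eqdiam 65.3
glue rect (array([ 0.4339, -0.0022]), array([34.9, 26.6]), 13.0) circ [434.  -5.] 36.0 area-eqdiam 28.8
```

View pics/crop.png

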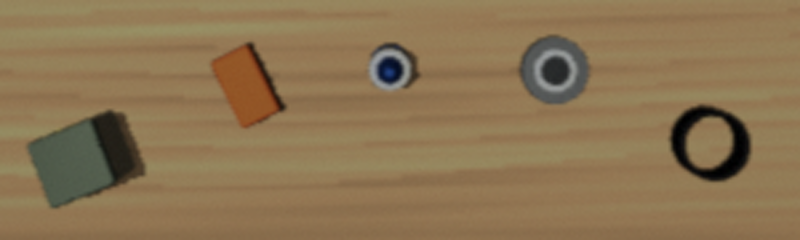

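The crop shows the lid, sander, glue (cap ringed by white body top, around full-picture pixel (257,240)), disc and collar clearly. Next: the remaining measurements and a side-view cross-check.

Run:
```python
from h import *
im=np.load('pics/top0.npy');k=.64
def show(n,b,z):
    P=plane('top',b,z); print(n,rect(P)); return P
show('sander',blob(im,(8,165,60),(16,255,255),(316*k,386*k),30),.028)
g=blob(im,(20,0,90),(150,60,255),(256,240),13); show('gluering',g,.085)
g=blob(im,(100,110,20),(130,255,255),(256,240),9); show('gluecap',g,.095)
b=blob(im,(0,0,0),(20,255,110),(241*k,269*k),32); show('box',b,.03)
m=np.array([.6229,.0082])
a=np.radians(4.9); print('mid',m+.12*np.array([-np.sin(a),np.cos(a)]), 'box exp',m+.24*np.array([-np.sin(a),np.cos(a)]), 'box by click',plane('top',[(241*k,269*k)],.03))
f,cx,cy,T=cal('side'); 
for n,p in dict(mat=(.6229,.0082,.003),disc=(.4226,-.1596,.014),collar=(.3545,-.297,.035),lid=(.3543,.2767,.08),gluetop=(.4357,-.004,.115),sheet=(.643,-.230,.002)).items():
    c=T[:3,:3].T@(np.array(p)-T[:3,3]); print(n,np.round((f*c[:2]/c[2]+[cx,cy])/k))
```

```text
sander (array([0.4143, 0.1301]), array([67.7, 38.7]), 25.7)
gluering (array([ 0.4317, -0.005 ]), array([34.8, 32.6]), -1.1)
gluecap (array([ 0.4313, -0.0039]), array([18.4, 16.1]), -1.2)
box (array([0.5998, 0.2417]), array([104.7,  89.1]), 10.5)
mid [0.61264997 0.12776144] box exp [0.60239994 0.24732287] box by click [[0.60226772 0.24545053 0.03      ]]
mat [358. 312.]
disc [506. 269.]
collar [564. 219.]
lid [484. 496.]
gluetop [482. 289.]
sheet [398. 219.]
```

Side-view reprojections agree within about 2 px everywhere. First I move above the disc.

```bash
python3 -m handwheel '[[2.36,4.91,-1.5,-0.05,0],[2.36,4.91,-1.5,-0.05,0],[2.36,4.91,-1.5,-0.05,0],[2.36,4.91,-1.5,-0.05,0],[2.36,4.91,-1.5,-0.05,0],[2.36,4.91,-1.5,-0.05,0],[2.36,4.91,-1.5,-0.05,0],[2.38,4.92,-1.5,-0.05,0],[0,0,0,0,0],[0,0,0,0,0]]' 20
python3 - <<'E'
from h import *
c=cal('wrist');im=read_camera('wrist'); cv2.imwrite('pics/w1.png',im[:,:,::-1])
print(readout.read_state()['tool_pos'])
f,cx,cy,T=c; v=T[:3,:3].T@(np.array([.4226,-.1596,.014])-T[:3,3]); th=np.arctan2(np.hypot(v[0],v[1]),v[2]);print(f*th*v[:2]/np.hypot(v[0],v[1])+[cx,cy])
E
```

```text
t: 1.4
tool_pos: [0.4225, -0.1599, 0.2848]
orientation: [3.141, 0.002, -0.001]
force: [-0.3, 0.0, 0.2]
opening: 0.0931
gripper_force: 0.0
[ 0.42242889 -0.16049261  0.28502856]
[250.87546323 195.69246705]
```

View pics/w1.png

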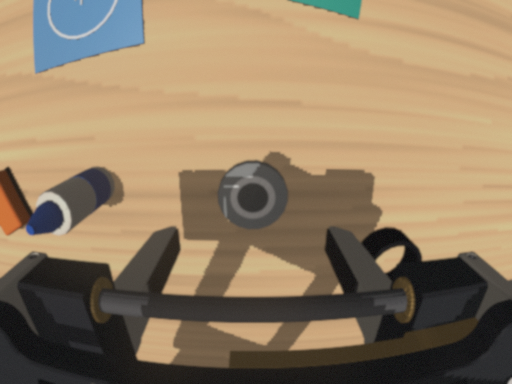

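The wrist view shows the disc at (253,194), against a predicted (251,196). Descend and grip.

```bash
python3 -m handwheel '[[0,0,-3,0,0],[0,0,-3,0,0],[0,0,-2.5,0,0],[0,0,-1.1,0,0],[0,0,0,0,0],[0,0,0,0,1],[0,0,0,0,1],[0,0,0,0,1],[0,0,0,0,1],[0,0,0,0,1]]' 20;python3 -m handwheel '[[0,0,0,0,1],[0,0,0,0,1]]'
```

```text
t: 2.7
tool_pos: [0.4229, -0.1599, 0.1892]
orientation: [3.141, -0.0, 0.001]
force: [-0.8, 0.7, 5.3]
opening: 0.0636
gripper_force: 20.0
t: 2.95
tool_pos: [0.4229, -0.1599, 0.1893]
orientation: [3.141, -0.0, 0.001]
force: [-0.3, 0.6, 6.9]
opening: 0.0635
gripper_force: 20.0
```

```bash
python3 -m handwheel '[[0,0,3,0,1],[0,0,4,0,1],[3.2,2.8,2,0,1],[3.4,2.8,0,0,1],[3.4,2.8,0,0,1],[3.4,2.8,0,0,1],[3.4,2.8,0,0,1],[3.2,2.8,0,0,1],[0,0,-3,0,1],[0,0,0,0,1]]'
python3 - <<'E'
from h import *
c=cal('wrist');im=read_camera('wrist'); cv2.imwrite('pics/w2.png',im[:,:,::-1])
s=readout.read_state();print(s['tool_pos'],s['opening'])
f,cx,cy,T=c; 
for p in ([.6229,.0082,.003],s['tool_pos']-[0,0,.176]):
  v=T[:3,:3].T@(np.array(p)-T[:3,3]); th=np.arctan2(np.hypot(v[0],v[1]),v[2]);print(f*th*v[:2]/np.hypot(v[0],v[1])+[cx,cy])
E
```

```text
t: 4.2
tool_pos: [0.621, 0.0088, 0.245]
orientation: [-3.141, -0.001, 0.011]
force: [-1.1, -0.2, -0.9]
opening: 0.0634
gripper_force: 20.0
[0.62147442 0.00835663 0.24677666] 0.06348041870977168
[252.03390164 203.13109944]
[251.764002   245.46159093]
```

View pics/w2.png

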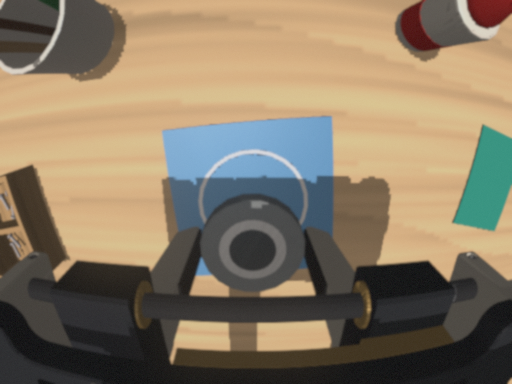

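The disc is held level in the fingers at (252,243). The ring centre is around (253,203), as predicted. Lower it.

```bash
python3 -m handwheel '[[0,0,-2.5,0,1],[0,0,-2,0,1],[0,0,0,0,1],[0,0,0,0,1],[0,0,0,0,1],[0,0,0,0,1]]'
```

```text
t: 5.0
tool_pos: [0.6229, 0.0082, 0.2046]
orientation: [3.142, -0.0, 0.002]
force: [0.2, 0.6, -0.4]
opening: 0.0634
gripper_force: 20.0
```

```bash
python3 -m handwheel '[[0,0,-0.8,0,1],[0,0,-0.35,0,1],[0,0,0,0,1],[0,0,0,0,1],[0,0,0,0,1]]'; python3 -m handwheel '[[0,0,0,0,0.15],[0,0,0,0,0.0],[0,0,0,0,0],[0,0,0,0,0],[0,0,3,0,0],[0,0,5,0,0],[0,0,4,0,0],[-4,-4,0,0,0],[-5,-5,0,0,0],[0,0,0,0,0]]'
python3 - <<'E'
from h import *
im=read_camera('top');np.save('pics/t1.npy',im)
cv2.imwrite('pics/t1.png',cv2.resize(im[110:210,170:320,::-1],(600,400),interpolation=cv2.INTER_CUBIC))
E
```

```text
t: 5.62
tool_pos: [0.6225, 0.0083, 0.1921]
orientation: [-3.142, 0.0, 0.0]
force: [-0.7, 0.4, 1.2]
opening: 0.0631
gripper_force: 20.0
t: 6.88
tool_pos: [0.5358, -0.0781, 0.3114]
orientation: [3.141, -0.006, -0.004]
force: [-0.2, 1.0, -0.1]
opening: 0.0933
gripper_force: 0.0
```

View pics/t1.png

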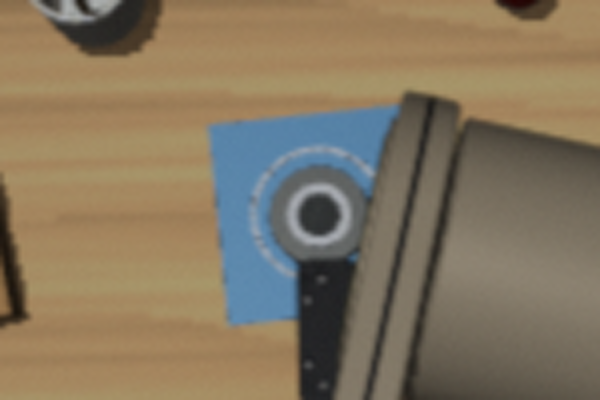

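The disc is released with its spot at crop (320,214). The ring centre is about (319,216), so it is centred. On to the collar.

```bash
python3 -m handwheel '[[-4.4,-5.3,0,0,0],[-4.4,-5.4,0,0,0],[-4.5,-5.4,-1,0,0],[-4.5,-5.4,-1,0,0],[0,0,0,0,0],[0,0,0,0,0]]'
python3 - <<'E'
from h import *
c=cal('wrist');im=read_camera('wrist'); cv2.imwrite('pics/w3.png',im[:,:,::-1]);np.save('pics/w3.npy',im)
s=readout.read_state();print(s['tool_pos'],s['opening'])
f,cx,cy,T=c; 
for z in (0,.035):
  v=T[:3,:3].T@(np.array([.3545,-.297,z])-T[:3,3]); th=np.arctan2(np.hypot(v[0],v[1]),v[2]);print(f*th*v[:2]/np.hypot(v[0],v[1])+[cx,cy])
np.save('pics/c3.npy',np.array([*T.ravel(),f,cx,cy]))
E
```

```text
t: 7.68
tool_pos: [0.3807, -0.2674, 0.2951]
orientation: [-3.142, 0.001, -0.002]
force: [0.7, -0.1, 0.1]
opening: 0.0929
gripper_force: 0.0
[ 0.38102885 -0.26693046  0.29509875] 0.0931981691757544
[280.87793098 213.22211677]
[284.41578333 227.77115703]
```

View pics/w3.png

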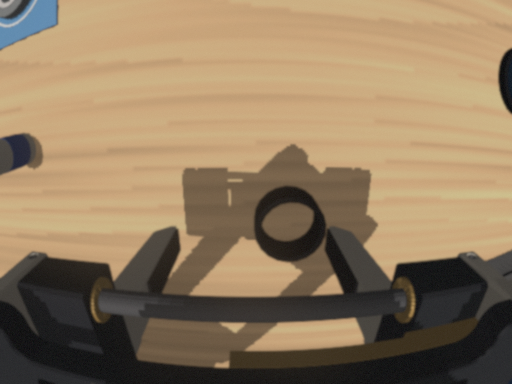

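The collar silhouette spans x 254–326 and y 186–261, a few pixels right of the prediction. I'll refine that measurement. The tool also stopped short because my rows exceeded the 62.5 mm norm.

Run:
```python
from h import *
a=np.load('pics/c3.npy'); c=(a[16],a[17],a[18],a[:16].reshape(4,4)); im=np.load('pics/w3.npy')
g=im.max(2); m=((g<28)*255).astype(np.uint8); w=np.zeros_like(m); cv2.circle(w,(290,223),42,255,-1); m&=w
cs,h=cv2.findContours(m,cv2.RETR_CCOMP,cv2.CHAIN_APPROX_NONE); cs=[x[:,0,:].astype(float) for x in cs if len(x)>60]
for x in cs:
  print(x.min(0),x.max(0))
  for z in (0,.0175,.035):
    P=plane('wrist',x,z,c)[:,:2]; print(z,P.min(0),P.max(0),(P.min(0)+P.max(0))/2,np.ptp(P,axis=0))
o=c[3][:3,3];print(o)
```

```text
[302. 212.] [323. 251.]
0 [ 0.31061877 -0.34165165] [ 0.35544245 -0.32023938] [ 0.33303061 -0.33094551] [0.04482367 0.02141227]
0.0175 [ 0.3204299  -0.33698997] [ 0.36241078 -0.3169357 ] [ 0.34142034 -0.32696284] [0.04198089 0.02005427]
0.035 [ 0.33024102 -0.33232829] [ 0.36937912 -0.31363203] [ 0.34981007 -0.32298016] [0.0391381  0.01869627]
[ 0.46531582 -0.26814858  0.27593156]
```

Run:
```python
from h import *
a=np.load('pics/c3.npy'); c=(a[16],a[17],a[18],a[:16].reshape(4,4)); im=np.load('pics/w3.npy')
for t in (45,60,75):
  g=im.max(2); m=((g<t)*255).astype(np.uint8)
  print(t,''.join('#' if v else '.' for v in m[228,240:340]));print(t,''.join('#' if v else '.' for v in m[175:275,290]))
for z,p in ((.035,[(254,228),(326,228),(290,261)]),(0,[(290,186)])): print(z,plane('wrist',p,z,c))
```

```text
45 ................#####..................................................##############...............
45 ............##############.........................................##################...............
60 ...............#######................................................################..............
60 ............###############.......................................####################..............
75 ...............########...............................................################....######....
75 ...........#################......................................####################..............
0.035 [[ 0.35445902 -0.2698271   0.035     ]
 [ 0.3535926  -0.33535236  0.035     ]
 [ 0.31969186 -0.30383366  0.035     ]]
0 [[ 0.38296016 -0.30509817  0.        ]]
```

```bash
python3 -m handwheel '[[-2.9,-3.6,0,0,0],[0,0,-3,0,0],[0,0,-3,0,0],[0,0,-2.5,0,0],[0,0,-1.8,0,0],[0,0,0,0,0],[0,0,0,0,1],[0,0,0,0,1],[0,0,0,0,1],[0,0,0,0,1]]' 20;python3 -m handwheel '[[0,0,0,0,1],[0,0,0,0,1]]'
```

```text
t: 8.98
tool_pos: [0.3511, -0.3038, 0.1925]
orientation: [3.141, -0.001, 0.002]
force: [0.9, 1.7, 4.6]
opening: 0.067
gripper_force: 20.0
t: 9.22
tool_pos: [0.3511, -0.3039, 0.1924]
orientation: [3.141, -0.001, 0.002]
force: [0.1, 2.6, 5.8]
opening: 0.0666
gripper_force: 20.0
```

```bash
python3 -m handwheel '[[0,0,4,0,1],[0,0,5,0,1],[3.4,3.9,1,0,1],[3.4,3.9,0,0,1],[3.4,3.9,0,0,1],[3.4,3.9,0,0,1],[3.4,3.9,0,0,1],[3.4,3.9,0,0,1],[3.4,3.9,0,0,1],[3.4,3.9,0,0,1]]';python3 -m handwheel '[[0,0,-2,0,1],[0,0,0,0,1],[0,0,0,0,1],[0,0,0,0,1]]'
python3 - <<'E'
from h import *
c=cal('wrist');im=read_camera('wrist'); cv2.imwrite('pics/w4.png',im[:,:,::-1])
s=readout.read_state();print(s['tool_pos'],s['opening'])
f,cx,cy,T=c; 
for p in ([.6229,.0082,.017],s['tool_pos']-[0,0,.192],s['tool_pos']-[0,0,.157]):
  v=T[:3,:3].T@(np.array(p)-T[:3,3]); th=np.arctan2(np.hypot(v[0],v[1]),v[2]);print(f*th*v[:2]/np.hypot(v[0],v[1])+[cx,cy])
E
```

```text
t: 10.48
tool_pos: [0.6236, 0.0096, 0.2913]
orientation: [3.141, -0.001, -0.001]
force: [0.5, -0.6, -1.1]
opening: 0.0667
gripper_force: 20.0
t: 10.98
tool_pos: [0.6226, 0.0074, 0.2724]
orientation: [3.141, -0.003, 0.001]
force: [0.7, -0.4, -0.8]
opening: 0.0669
gripper_force: 20.0
[0.62266347 0.00752821 0.27246647] 0.0669440545565073
[250.20641933 201.58653917]
[250.73990923 234.97385847]
[250.52126044 263.31818744]
```

View pics/w4.png

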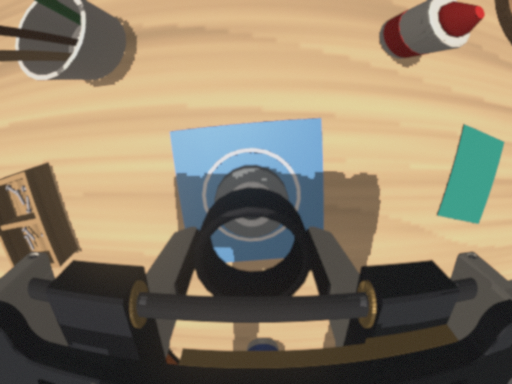

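The held collar is aligned with the disc in columns (251 for both), and its far lower rim at row 190 matches the prediction of 189. Lower and release.

```bash
python3 -m handwheel '[[0,0.1,-2.5,0,1],[0,0,-2,0,1],[0,0,-1,0,1],[0,0,-0.5,0,1],[0,0,-0.2,0,1],[0,0,0,0,1],[0,0,0,0,1],[0,0,0,0,1]]'; python3 -m handwheel '[[0,0,-0.1,0,0.9],[0,0,0,0,0.0],[0,0,0,0,0],[0,0,0,0,0],[0,0,3,0,0],[0,0,5,0,0],[0,0,4,0,0],[-4,0,0,0,0],[0,0,0,0,0],[0,0,0,0,0]]'
python3 - <<'E'
from h import *
print(readout.read_state()['tool_pos'])
im=read_camera('wrist');np.save('pics/t2.npy',im)
cv2.imwrite('pics/t2.png',im[:,:,::-1])
E
```

```text
t: 12.02
tool_pos: [0.6229, 0.0094, 0.2101]
orientation: [3.142, -0.0, 0.001]
force: [0.5, 0.5, -0.1]
opening: 0.0668
gripper_force: 20.0
t: 13.28
tool_pos: [0.5829, 0.0094, 0.3286]
orientation: [3.142, -0.0, 0.001]
force: [-0.1, -0.2, -0.3]
opening: 0.0931
gripper_force: 0.0
[0.58293055 0.00939469 0.32863901]
```

View pics/t2.png

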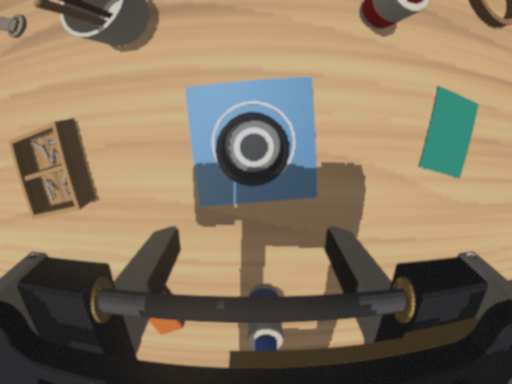

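The collar sits concentric on the disc, at (252,149). Next, the glue bottle.

```bash
python3 -m handwheel '[[-5,-0.5,0,0,0],[-5,-0.5,0,0,0],[-5.1,-0.4,0,0,0],[0,0,0,0,0],[0,0,-3,0,0],[0,0,-3,0,0],[0,0,-2.5,0,0],[0,0,-1.2,0,0],[0,0,0,0,0],[0,0,0,0,1]]' 12;python3 -m handwheel '[[0,0,0,0,1],[0,0,0,0,1],[0,0,0,0,1],[0,0,0,0,1],[0,0,0,0,1],[0,0,0,0,1]]'
```

```text
t: 14.58
tool_pos: [0.4327, -0.0047, 0.2328]
orientation: [3.141, -0.0, 0.003]
force: [0.1, -0.5, -0.0]
opening: 0.0872
gripper_force: 0.0
t: 15.32
tool_pos: [0.4317, -0.0046, 0.2316]
orientation: [-3.142, 0.0, 0.0]
force: [0.7, 1.1, 1.0]
opening: 0.0379
gripper_force: 12.0
```

```bash
python3 -m handwheel '[[0,0,3,0,1],[0,0,5,0,1],[0,0,2,0,1],[4.5,3.3,0,0,1],[4.5,3.3,0,0,1],[4.5,3.3,0,0,1],[4.6,3.3,0,0,1],[0,0,0,0,1],[0,0,0,0,1],[0,0,-4,0,1]]';python3 -m handwheel '[[0,0,-3,0,1],[0,0,-2,0,1],[0,0,-0.8,0,1],[0,0,0,0,1],[0,0,0,0,1],[0,0,0,0,1]]'
```

```text
t: 16.58
tool_pos: [0.6139, 0.1269, 0.2961]
orientation: [-3.141, 0.001, -0.014]
force: [-0.1, -1.0, -1.3]
opening: 0.0377
gripper_force: 12.0
t: 17.32
tool_pos: [0.6133, 0.1275, 0.2349]
orientation: [-3.141, 0.0, -0.003]
force: [-0.1, -0.3, -1.3]
opening: 0.0379
gripper_force: 12.0
```

```bash
python3 -m handwheel '[[0,0,-0.2,0,1],[0,0,0,0,1],[0,0,0,0,1]]'; python3 -m handwheel '[[0,0,-0.1,0,0.9],[0,0,0,0,0.35],[0,0,0,0,0.35],[0,0,0,0,0.35],[0,0,3,0,0.35],[0,0,5,0,0.35],[0,0,3,0,0],[0,0,0,0,0],[-4,0,0,0,0],[0,0,0,0,0]]'
```

```text
t: 17.7
tool_pos: [0.6128, 0.1275, 0.2317]
orientation: [-3.142, 0.0, -0.0]
force: [0.3, 0.2, -0.9]
opening: 0.0378
gripper_force: 12.0
t: 18.95
tool_pos: [0.5702, 0.1274, 0.3372]
orientation: [3.141, 0.0, -0.01]
force: [-0.0, -0.4, 0.8]
opening: 0.0922
gripper_force: 0.0
```

```bash
python3 -m handwheel '[[-4.3,3,0,0.09,0],[-4.3,3,0,0.09,0],[-4.4,3,0,0.09,0],[-4.4,3,0,0.09,0],[-4.2,2.9,0,0,0],[0,0,0,0,0],[0,0,0,0,0],[0,0,0,0,0]]'
python3 - <<'E'
from h import *
c=cal('wrist');im=read_camera('wrist'); cv2.imwrite('pics/w5.png',im[:,:,::-1]);np.save('pics/w5.npy',im)
s=readout.read_state();print(s['tool_pos'],s['q'][5])
f,cx,cy,T=c; 
v=T[:3,:3].T@(np.array([.3543,.2767,.08])-T[:3,3]); th=np.arctan2(np.hypot(v[0],v[1]),v[2]);p=f*th*v[:2]/np.hypot(v[0],v[1])+[cx,cy];print(p)
b=blob(im,(32,15,50),(95,140,255),p,60); print(b.min(0),b.max(0),rect(plane('wrist',b,.08,c)))
E
```

```text
t: 19.95
tool_pos: [0.3577, 0.2759, 0.3404]
orientation: [3.091, 0.56, -0.0]
force: [-0.4, 0.4, -0.3]
opening: 0.0929
gripper_force: 0.0
[0.35769596 0.27583413 0.3404317 ] 1.756061804274443
[249.09254937 202.55709206]
[213. 167.] [284. 233.] (array([0.3552, 0.2775]), array([60.6, 60.1]), 20.6)
```

View pics/w5.png

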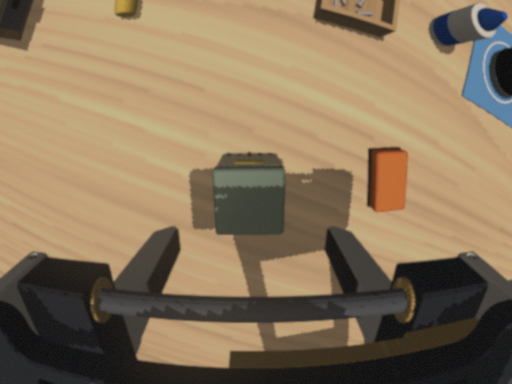

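The tin's lid lies at (213–284, 167–233), square to the gripper. The wrist measurement agrees with the top view to 1 mm.

```bash
python3 -m handwheel '[[-0.3,0.15,-3,0,0],[0,0,-3,0,0],[0,0,-3,0,0],[0,0,-2.5,0,0],[0,0,-1.3,0,0],[0,0,0,0,0],[0,0,0,0,1],[0,0,0,0,1],[0,0,0,0,1],[0,0,0,0,1]]' 30;python3 -m handwheel '[[0,0,0,0,1],[0,0,0,0,1]]'
```

```text
t: 21.25
tool_pos: [0.3539, 0.2781, 0.2132]
orientation: [-3.091, -0.562, -0.001]
force: [-1.3, -0.6, 2.5]
opening: 0.0618
gripper_force: 30.0
t: 21.5
tool_pos: [0.354, 0.2781, 0.2132]
orientation: [-3.091, -0.562, -0.001]
force: [-0.9, -0.3, 6.0]
opening: 0.0619
gripper_force: 30.0
```

```bash
python3 -m handwheel '[[0,0,3,0,1],[0,0,5,0,1],[0,0,5,0,1],[0,0,3,0,1],[3.4,-3.4,0,0,1],[3.4,-3.4,0,0,1],[3.4,-3.4,0,0,1],[3.4,-3.4,0,0,1],[3.4,-3.4,0,0,1],[3.3,-3.3,0,0,1]]';python3 -m handwheel '[[3.3,-3.3,0,0,1],[3.3,-3.3,0,0,1],[0,0,0,0,1],[0,0,0,0,1],[0,0,-4,0,1],[0,0,-3,0,1],[0,0,0,0,1],[0,0,0,0,1],[0,0,0,0,1],[0,0,0,0,1]]'
python3 - <<'E'
from h import *
im=read_camera('side');cv2.imwrite('pics/s2.png',cv2.resize(im[120:290,100:340,::-1],(720,510),interpolation=cv2.INTER_CUBIC))
E
```

```text
t: 22.75
tool_pos: [0.5575, 0.0736, 0.3717]
orientation: [-3.091, -0.562, 0.002]
force: [0.2, 0.7, -1.6]
opening: 0.0618
gripper_force: 30.0
t: 24.0
tool_pos: [0.6232, 0.009, 0.3042]
orientation: [3.09, 0.562, 0.004]
force: [-0.0, 0.5, -2.1]
opening: 0.0618
gripper_force: 30.0
```

View pics/s2.png

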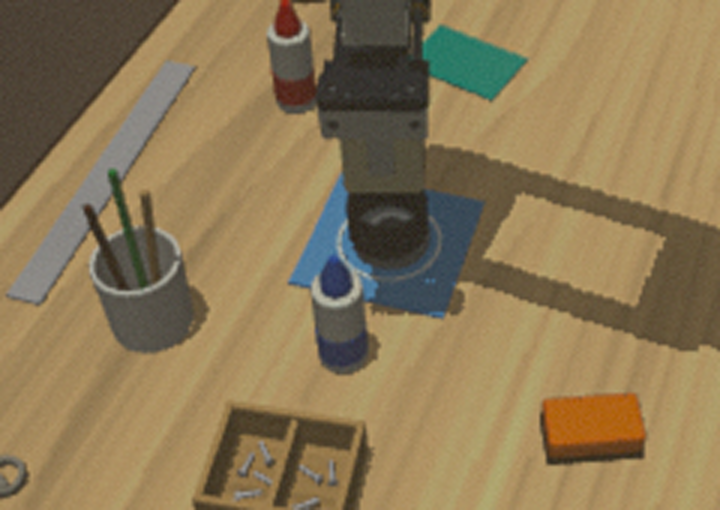

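The side view shows the tin held above the collar, the glue bottle upright between mat and box, and the bystanders undisturbed. Lower it.

```bash
python3 -m handwheel '[[0,0,-2,0,1],[0,0,-1.2,0,1],[0,0,-0.4,0,1],[0,0,0,0,1],[0,0,0,0,1],[0,0,-0.2,0,1],[0,0,0,0,1],[0,0,0,0,1]]'
```

```text
t: 25.05
tool_pos: [0.6229, 0.0089, 0.2652]
orientation: [3.091, 0.562, 0.001]
force: [-1.3, 0.6, 4.2]
opening: 0.0617
gripper_force: 30.0
```

```bash
python3 -m handwheel '[[0,0,0,0,0.9],[0,0,0,0,0],[0,0,0,0,0],[0,0,0,0,0],[0,0,3,0,0],[0,0,4,0,0],[0,0,3,0,0],[-4.2,2.4,0,0.09,0],[-4.2,2.4,0,0,0],[-4.2,2.4,0,0,0]]' 20;python3 -m handwheel '[[-4.1,2.4,0,0,0],[-4.2,2.5,0,0,0],[0,0,-3,0,0],[0,0,0,0,0],[0,0,0,0,0]]'
python3 - <<'E'
from h import *
c=cal('wrist');im=read_camera('wrist'); t=read_camera('top');np.save('pics/t3.npy',t)
s=readout.read_state();print(s['tool_pos'])
f,cx,cy,T=c; 
v=T[:3,:3].T@(np.array([.4143,.1301,.028])-T[:3,3]); th=np.arctan2(np.hypot(v[0],v[1]),v[2]);p=f*th*v[:2]/np.hypot(v[0],v[1])+[cx,cy];print(p)
b=blob(im,(6,165,60),(16,255,255),p,50); print(b.min(0),b.max(0),rect(plane('wrist',b,.028,c)))
cv2.imwrite('pics/t3.png',cv2.resize(t[90:290,130:370,::-1],(720,600),interpolation=cv2.INTER_CUBIC))
E
```

```text
t: 26.3
tool_pos: [0.4955, 0.0814, 0.3645]
orientation: [-3.062, -0.7, -0.0]
force: [0.1, 0.3, -0.1]
opening: 0.0929
gripper_force: 0.0
t: 26.92
tool_pos: [0.4141, 0.1298, 0.3353]
orientation: [3.063, 0.7, 0.0]
force: [0.7, -0.6, -1.1]
opening: 0.093
gripper_force: 0.0
[0.41447703 0.12970246 0.33570149]
[251.31121285 183.78198045]
[232. 149.] [269. 214.] (array([0.4152, 0.1314]), array([68.4, 37.2]), 25.7)
```

View pics/t3.png

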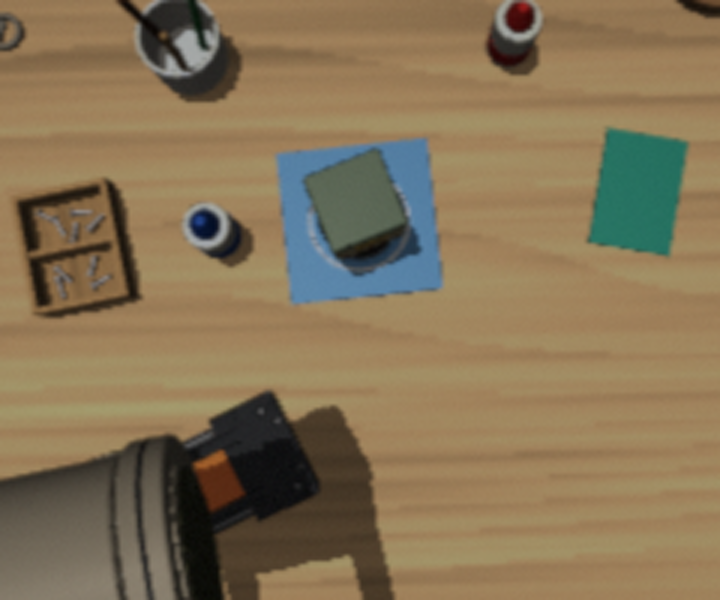

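The tin stands on the stack, and the glue bottle is about halfway between box and mat. Grip the sander.

```bash
python3 -m handwheel '[[0.1,0.1,-4,0,0],[0,0,-4,0,0],[0,0,-3.5,0,0],[0,0,-2,0,0],[0,0,-0.9,0,0],[0,0,0,0,0],[0,0,0,0,1],[0,0,0,0,1],[0,0,0,0,1],[0,0,0,0,1]]' 20;python3 -m handwheel '[[0,0,0,0,1],[0,0,0,0,1],[0,0,0,0,1],[0,0,0,0,1]]'
python3 - <<'E'
from h import *
t=np.load('pics/t3.npy'); 
b=blob(t,(35,15,50),(90,130,255),(249,158),30); print('lid',rect(plane('top',b,.132)))
# box edges: glue by white ring at z .085
b=blob(t,(20,0,90),(150,60,255),(200,166),12); print('glue',rect(plane('top',b,.085)))
E
```

```text
t: 28.28
tool_pos: [0.4148, 0.131, 0.1909]
orientation: [3.062, 0.701, 0.001]
force: [-0.0, 0.5, 0.0]
opening: 0.0574
gripper_force: 0.0
t: 28.78
tool_pos: [0.4147, 0.1309, 0.1906]
orientation: [-3.062, -0.701, 0.0]
force: [-0.4, 0.1, 0.3]
opening: 0.0395
gripper_force: 20.0
lid (array([0.6221, 0.0088]), array([62.1, 60.3]), -69.3)
glue (array([0.6111, 0.1265]), array([35.3, 33.1]), 88.8)
```

The lid centre is at (.622,.009) and the glue at (.611,.127), both on target. Carry the sander around the front at height.

```bash
python3 -m handwheel '[[0,0,4,0,1],[0,0,5,0,1],[0,-5,3,-0.16,1],[0,-5.2,0,-0.16,1],[0,-5.2,0,-0.16,1],[0,-5.2,0,-0.164,1],[0,-5.2,0,0,1],[0,-5.2,0,0,1],[0,-5.1,0,0,1],[4.5,0,0,0,1]]';python3 -m handwheel '[[4.5,0,0,0,1],[4.6,0,0,0,1],[4.6,0,0,0,1],[4.6,0,0,0,1],[0,0,-4,0,1],[0,0,-3,0,1],[0,0,0,0,1],[0,0,0,0,1],[0,0,0,0,1],[0,0,0,0,1]]'
python3 - <<'E'
from h import *
c=cal('wrist');im=read_camera('wrist'); cv2.imwrite('pics/w6.png',im[:,:,::-1])
for col,lo,hi,z,p in (('sheet',(72,90,30),(96,255,255),.002,(251,203)),('sander',(6,150,50),(16,255,255),readout.read_state()['tool_pos'][2]-.1906+.028,(251,243))):
    b=blob(im,lo,hi,p,110); print(col,b.min(0),b.max(0),rect(plane('wrist',b,z,c)))
E
```

```text
t: 30.02
tool_pos: [0.4581, -0.2346, 0.3105]
orientation: [3.124, -0.316, -0.001]
force: [0.4, 0.1, 0.1]
opening: 0.04
gripper_force: 20.0
t: 31.28
tool_pos: [0.6432, -0.2304, 0.2425]
orientation: [3.126, -0.305, 0.004]
force: [-1.0, 1.0, -1.4]
opening: 0.0401
gripper_force: 20.0
sheet [208. 148.] [297. 226.] (array([ 0.6598, -0.2347]), array([68.7, 64.2]), 78.9)
sander [216. 191.] [288. 296.] (array([ 0.6492, -0.2325]), array([66.2, 39.9]), -11.2)
```

View pics/w6.png

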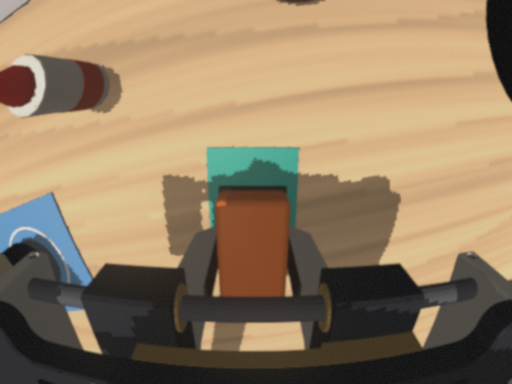

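The sander is held parallel to the sheet, at (216–288, 191–296). I shift it back 2 mm, lower and release.

```bash
python3 -m handwheel '[[-0.2,0,-2.5,0,1],[0,0,-1.5,0,1],[0,0,-0.6,0,1],[0,0,-0.3,0,1],[0,0,0,0,1],[0,0,0,0,1],[0,0,0,0,1]]'; python3 -m handwheel '[[0,0,-0.1,0,0.9],[0,0,0,0,0],[0,0,0,0,0],[0,0,0,0,0],[0,0,3,0,0],[0,0,5,0,0],[0,0,5,0,0],[-4,-2,3,0,0],[-5,-3,0,0,0],[-5,-3,0,0,0]]'; python3 -m handwheel '[[-5,-3,0,0,0],[-5,-3,0,0,0],[0,0,0,0,0],[0,0,0,0,0],[0,0,0,0,0]]'
python3 - <<'E'
from h import *
t=read_camera('top');k=.64;np.save('pics/t4.npy',t)
b=blob(t,(35,15,50),(90,130,255),(249,158),30); print('lid',rect(plane('top',b,.132)))
b=blob(t,(20,0,90),(150,60,255),(200,166),12); print('glue',rect(plane('top',b,.085)))
b=blob(t,(6,150,50),(16,255,255),(536*k,240*k),30); print('sander',rect(plane('top',b,.030)))
b=blob(t,(75,100,40),(94,255,255),(536*k,240*k),40); print('sheet',rect(plane('top',b,.002)))
s=read_camera('side');cv2.imwrite('pics/s3.png',cv2.resize(np.hstack([t[80:260,130:380],s[90:270,100:350]])[:,:,::-1],(800,288),interpolation=cv2.INTER_CUBIC))
E
```

```text
t: 32.2
tool_pos: [0.6411, -0.2302, 0.1927]
orientation: [3.126, -0.304, 0.002]
force: [-2.9, 1.5, 5.6]
opening: 0.0396
gripper_force: 20.0
t: 33.45
tool_pos: [0.4995, -0.3106, 0.3513]
orientation: [3.126, -0.303, 0.002]
force: [-0.4, -0.9, 0.5]
opening: 0.0927
gripper_force: 0.0
t: 34.08
tool_pos: [0.4017, -0.3694, 0.3506]
orientation: [-3.127, 0.302, -0.0]
force: [0.2, -0.0, 0.1]
opening: 0.0928
gripper_force: 0.0
lid (array([0.6222, 0.0091]), array([61.5, 60.4]), -68.7)
glue (array([0.6111, 0.1265]), array([35.3, 33.1]), 88.8)
sander (array([ 0.6392, -0.2276]), array([70. , 39.7]), -11.2)
sheet (array([ 0.643 , -0.2301]), array([98.2, 67.7]), -11.2)
```

View pics/s3.png

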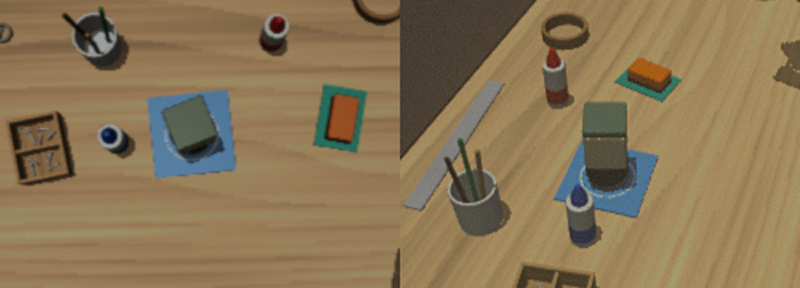

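Everything is in place: the stack is square on the mat, the bottle is at the midpoint, and the sander is about 4 mm off the sheet's centre (12 mm allowed) and parallel to it. Handing in.

```bash
python3 -c "
from h import *
print(job.close_job())"
```

```text
the job is handed in; nothing more can be done
None
```

The glue job is set up and handed in at about 34 s of the 112 s allowed; by the last camera check every part was upright, released and within tolerance, and both bystanders looked undisturbed, but closing the job returned no verdict.

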